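# Set the extraction iris to the red marker and start the extractor

## Task

Set the dust-extraction iris on the bench: gently push the black upright lever of its ring round with the fingertips, without gripping it, until the yellow pointer stands tip to tip with the red marker. Then press the green start button, and leave the red stop button and the loose things alone.

Things in the scene. Friction and masses are not known exactly. Their poses are not given: they have to be found in the camera images.
- damper: the iris damper: a dark round housing 240 mm in diameter and 40 mm high, fixed to the worktop; origin on the ring's axis, at the worktop; z up. A white scale of lines 10 degrees apart lies on its flat top.
- iris_ring (a joint): angle of the aluminium ring (outer radius 80 mm, top 52 mm above the worktop) that turns about the damper's vertical axis, rad, 0 to 2.0 between its stops; it grows anticlockwise seen from above, which opens the iris. It always starts below 0.35 and the marker lies at 0.8 to 1.75. Stiff enough to stay where it is left: about 2.7 N at the lever moves it.
- lever_top (a point): centre of the top of the lever: a black upright post fixed on the ring, 14 mm in diameter, 82 mm from the damper's axis; free from 56 mm to 115 mm above the worktop (this point is at 115 mm); it moves with the ring
- pointer_tip (a point): tip of the yellow pointer tongue on the ring, 100 mm from the damper's axis, on the same radius as the lever and 48 mm above the worktop
- red_mark (a point): tip of the red marker: a fixed red clip 14 mm wide at the rim of the scale, pointing inwards, its top 47 mm above the worktop; this point lies 100 mm from the damper's axis, at the bearing that the pointer must reach, where the two tips meet
- start (a joint): travel of the green start button, m: 0 when up, 0.006 fully down (5 N); it springs back
- start_top (a point): centre of the top face of the green start button, 30 mm in diameter, on the grey switch box (80x136x48 mm, fixed); pressed straight down; the start button is the left one of the two when the box faces the robot
- stop (a joint): travel of the red stop button, m: 0 when up
- stop_top (a point): centre of the top face of the red stop button, the same size, 68 mm beside the green one
- jar: clear glass jar with grey lid, 56 mm diameter, 90 mm tall, standing; a loose bystander; origin at the centre of its underside
- offcut: pine wood block, 45x120x45 mm; a loose bystander; origin at the centre of its underside
- bolt: steel bolt standing on its head, 37 mm tall; a loose bystander; origin at the centre of its underside
- nut: steel hex nut, 19x22x9 mm; a loose bystander; origin at the centre of its underside
- rubber_block: red rubber block, 30x50x20 mm; a loose bystander; origin at the centre of its underside

How it is judged:
By the outcome, as a careful person would: the job done as asked, in the order asked, and still so for the second after the job is handed in, with the robot touching nothing.
It also fails if it takes over 64 s, if anything falls off the work surface, if the arm or the gripper's body presses on something with over 40 N, if the wrist force passes 120 N, or if a joint passes its speed limit or range.

## Robot

A 7-joint arm with a two-finger parallel gripper is mounted at the origin on a cart in front of the work surface, level with it; the furniture and walls round the work are solid. World frame = base frame: x ahead of the robot, y to its left, z up, the work surface at z = 0. Lengths are in mm, angles in rad, forces in N, time in s.
With the tool pointing down it reaches from about 425 to 875 mm from the base axis. Payload 8.4 kg.
Tool frame: the origin (TCP) lies between the finger pads; the fingertips stand arm.nose_length ahead of it and the grasp point (between the pads) is the TCP (arm.nose_length is the distance from the TCP to the fingertips, in mm); z points along the fingers, x is the direction in which the jaws open and shut, and the axes are right-handed (so a half turn about z gives the same grasp; the last joint's range is limited). The gripper opens to 85 mm and grips with 20 to 120 N. Pads are 22 mm wide; open, the fingers measure 114 mm over their backs; the gripper's body (76 mm by 85 mm) begins 54 mm behind the grasp point. The pads swing forward as they close: fully open they stand 13 mm farther back than shut.
Start: joints at [1.004, 0.333, 0.04, 1.465, -0.013, 1.343, -0.059], TCP at [293.075, -580.148, 250.308] pointing down, gripper open.
Joint ranges: [-2.58, 2.58], [-0.38, 2.09], [-1.3, 1.39], [0.25, 2.4], [-1.5, 4.64], [0.08, 2.09], [-2.65, 2.65]. Speed limits (rad/s): [2.22, 2.22, 2.79, 2.79, 3.14, 3.14, 3.14].

## Interface

Orientations are given as a unit quaternion [x, y, z, w].
In Python, from rig import arm gives the robot as it stands.
- The arm moves only by the tool move_arm, never from a script. Its argument "increments" is one flat list of numbers, 5 for each row, row after row: the shift along the tool's x, y, z as a fraction of full scale, then the turn about the tool's z as a fraction of full scale, then the opening, from -1 (shut) to 1 (fully open), so that 0 is half open. In form: [x, y, z, twist, fingers, x, y, z, twist, fingers, ...]. A call has exactly 5 rows; each row is the pose to reach, as a shift and turn from the pose commanded when the call began, along the tool's axes at that moment; what a row does not reach only later rows make up. Full scale, the value 1, is 0.6 m for a shift and 30 degrees for a turn. A row lasts 1/10 s, in which the tool goes at most 50 mm and 8.59 degrees, less where a joint would pass 70% of its speed; a pose out of reach is approached as far as the arm can. A call with a number of a shift or a turn outside -1 to 1 is refused whole. A call with a gripper value outside its range is refused whole. The fingers move at their own pace and stop on an object; "squeeze" is the grip in N (left out, the last holds). Time passes only in rows, so rows that repeat a pose let the fingers close, or fill a call up. It gives the time, the measured TCP pose, the force and the opening at its end, in the units of the state.
- arm.sense(): the state, without advancing time (a new reading comes with each control period).
- arm.grab_frame(name): name is "side" or "top"; returns the picture (384x512x3 uint8, blue, green, red); there is no depth.
- arm.get_calibration(name): a dict with "mtx" (3x3 intrinsics, pixels), "distortion" ([k1, k2, p1, p2, k3] as OpenCV has them; the pictures are not rectified), "rvec" (rotation vector, rad) and "tvec" (3), from world to camera coordinates, as OpenCV has them. Camera axes: x right, y down, z forward; pixel columns grow to the right and rows downward; lengths in mm; the calibration is good to about 2 mm. A picture is of the moment at which its call begins. get_calibration takes no time and is no camera call.
- arm.hand_in(): hands the job in, once; it reports no verdict.
Trained networks look in the newest picture that a camera, given by its name, has taken for a name from the list of things; names that differ only in an ending like _2 or _b are one class to them, and where a whole thing is asked for, a point or a joint stands for the part that bears it (a point fixed in the world has none). Each returns a list of dicts, best first, with "p" (0 to 1); they miss things now and then, are a little off and sometimes report something else, mostly with a low value. They report only what shows in the picture. A call takes as long as a camera call.
- arm.look_for(query, camera): "box" ([left, top, width, height] in pixels, round what is visible of it).
- arm.silhouettes(query, camera): "pixels" (384x512 bool, what is visible of it) and "box" ([left, top, width, height] in pixels, round what is visible of it).
- arm.tip_of(query, camera): "position" ([row, column] in pixels: a listed point, or the origin of a listed thing).
The state is a dict: "time": time; "qpos": joint angles; "joint_velocities": joint speeds; "effort": joint torques, N m; "ee_pos": TCP position; "eef_rot": TCP orientation; "contact_force": force on the tool from outside, world axes, zero at the start; "torque": the same for the moment, N m; "gripper_width": finger opening in mm.
Only numpy, scipy, OpenCV 4.12 (cv2) and the standard library are available. Lean on these libraries where they do the work, as an engineer would, in place of code of your own. Each camera call takes 0.05 s, during which the arm holds its last target.

## Working session

There is one attempt and no reset: what is moved stays moved. The work goes in short steps, Python scripts to look and compute and a tool call to move; the robot and the scene stay as the last step left them, time stands still between calls to the robot, and variables do not carry over. Pictures are saved under pics/ and viewed, and the job is handed in when it is done.

Besides the shell and the picture viewer there is one more tool, called after "Call:" as name(argument=value, ...) on one line, values as JSON. move_arm: Moves the arm, as the interface text tells. Shift numbers are shares of 0.6 m and turn numbers shares of 30 degrees, none past 1 either way. Its arguments: {"type":"object","properties":{"increments":{"type":"array"},"squeeze":{"type":"number"}},"required":["increments"]}

```bash
mkdir -p pics; ls; python3 - <<'E'
from rig import arm
import cv2
print(arm.sense()); print(arm.nose_length)
for n in ("side","top"):
    im=arm.grab_frame(n); cv2.imwrite(f"pics/{n}0.png",im)
    print(n,arm.get_calibration(n))
    for q in ["lever_top","pointer_tip","red_mark","start_top","stop_top","damper"]:
        print(q,[(r["p"],r["position"]) for r in arm.tip_of(q,n)[:2]])
E
```

```text
pics
{'time': 0.0, 'qpos': array([ 1.00379099,  0.33391135,  0.0398353 ,  1.4662785 , -0.01340426,
        1.34331438, -0.05850119]), 'joint_velocities': array([-0.00050159,  0.00149344, -0.00036828,  0.00149638,  0.00122503,
       -0.00157424,  0.00101143]), 'effort': array([ 2.41794223e-04, -6.58555484e+01,  1.36567231e+00, -4.05558765e+01,
        1.68630533e-02,  1.24822464e-02, -1.57536994e-05]), 'ee_pos': array([ 292.90548867, -579.77695779,  249.41688442]), 'eef_rot': array([ 8.51746033e-01, -5.23954214e-01, -7.24702799e-04, -3.90096807e-04]), 'contact_force': array([ 1.59589745,  0.22494164, -0.4617237 ]), 'torque': array([ 0.02118243, -0.00373248, -0.02650061]), 'gripper_width': 85.43204316505386}
19.0
side {'mtx': array([[388.57245754,   0.        , 259.1140917 ],
       [  0.        , 388.57245754, 191.31684836],
       [  0.        ,   0.        ,   1.        ]]), 'distortion': array([-0.11978294,  0.        ,  0.        ,  0.        ,  0.        ]), 'rvec': array([ 0.40011321, -2.40148203,  1.7069455 ]), 'tvec': array([ 588.85543762,  103.95373607, 1044.82260024])}
lever_top [(0.7, [211.8, 306.2])]
pointer_tip [(0.82, [244.7, 308.1]), (0.6, [293.7, 207.2])]
red_mark [(0.52, [236.3, 323.2])]
start_top [(0.55, [181.8, 267.9])]
stop_top [(0.63, [173.0, 280.6])]
damper [(0.65, [247.6, 280.0])]
top {'mtx': array([[445.56849793,   0.        , 261.23992471],
       [  0.        , 445.56849793, 193.48493135],
       [  0.        ,   0.        ,   1.        ]]), 'distortion': array([0.04631947, 0.        , 0.        , 0.        , 0.        ]), 'rvec': array([ 2.16925268, -2.2274417 ,  0.07712257]), 'tvec': array([ 231.67968946,  544.15452387, 1168.53760374])}
lever_top [(0.74, [247.3, 219.2])]
pointer_tip [(0.63, [252.1, 218.3])]
red_mark [(0.44, [259.8, 244.4])]
start_top [(0.56, [247.2, 218.6]), (0.48, [175.7, 342.1])]
stop_top [(0.54, [184.2, 374.1]), (0.5, [176.1, 344.4])]
damper [(0.96, [218.5, 242.0])]
```

```bash
python3 - <<'E'
import cv2
for n in ("side","top"):
    im=cv2.imread(f"pics/{n}0.png"); cv2.imwrite(f"pics/{n}0b.png",cv2.resize(im,(768,576),interpolation=cv2.INTER_CUBIC))
im=cv2.imread("pics/top0.png")[140:300,160:400]; cv2.imwrite("pics/top0c.png",cv2.resize(im,None,fx=3.3,fy=3.3,interpolation=cv2.INTER_CUBIC))
im=cv2.imread("pics/side0.png")[150:300,210:400]; cv2.imwrite("pics/side0c.png",cv2.resize(im,None,fx=4,fy=4,interpolation=cv2.INTER_CUBIC))
E
```

```text
(no output)
```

View pics/top0b.png

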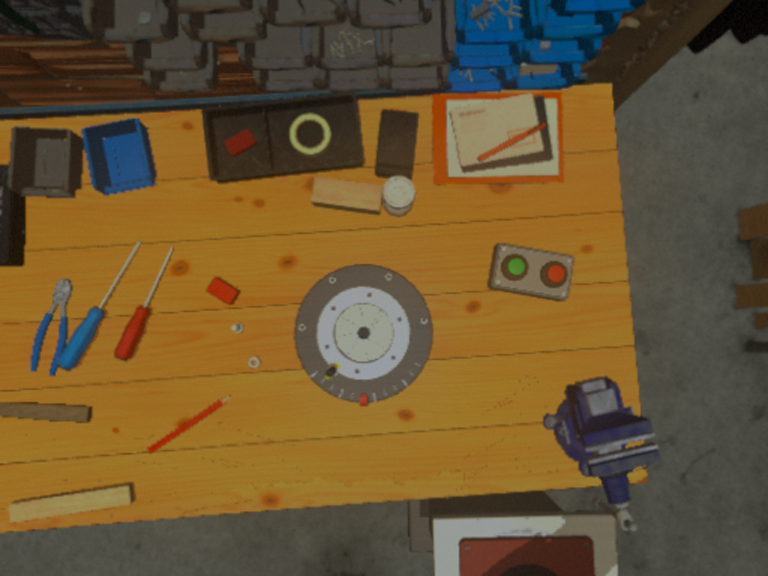

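View pics/side0b.png

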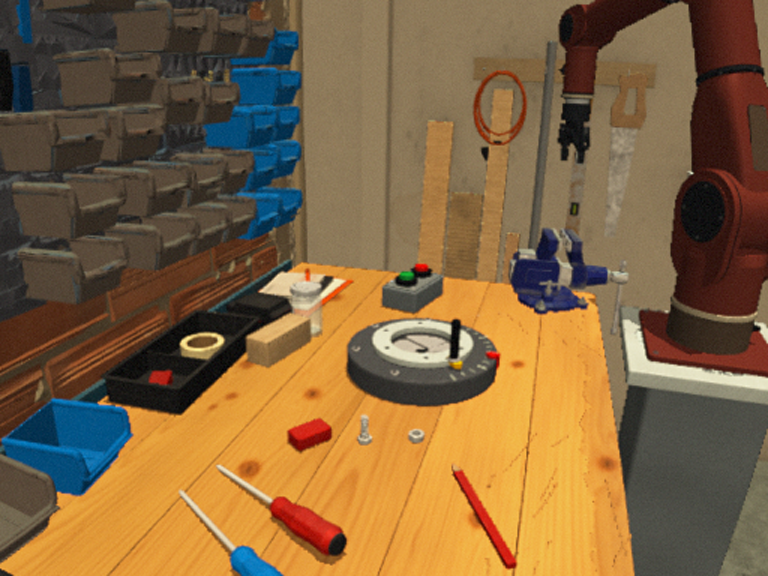

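View pics/top0c.png

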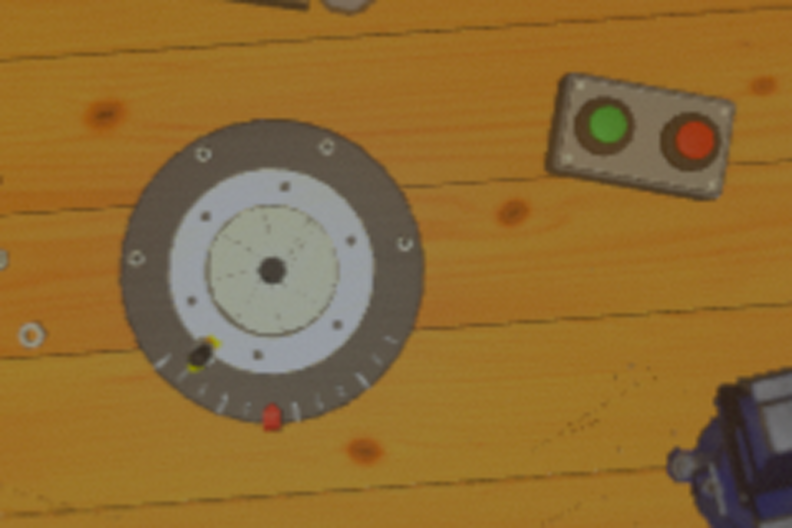

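View pics/side0c.png

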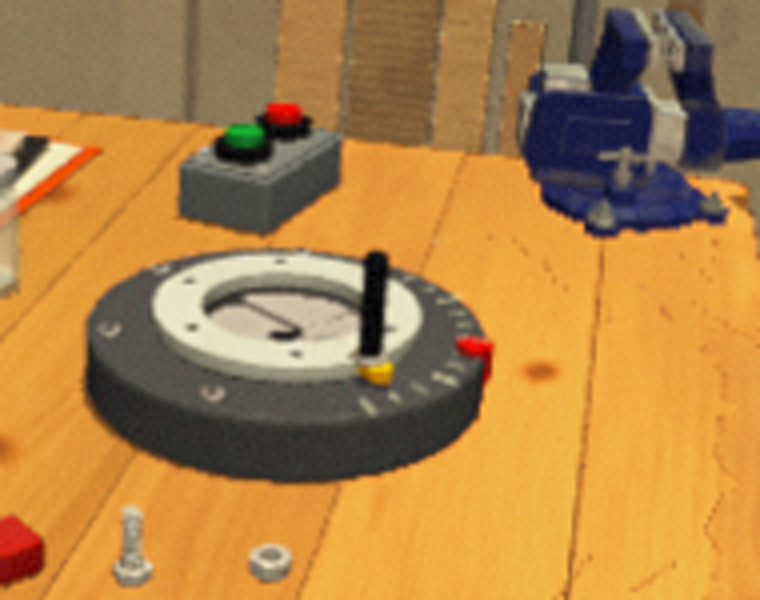

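The top view shows the damper centre near (242,222), the lever and pointer at lower left near (221,246), the red marker tip near (242,263), the green button near (344,177) and the red button near (370,182). Anticlockwise takes the lever from lower left towards the bottom, where the marker is. The networks' top `start_top` (219,247) and its second `stop_top` (344,176) are wrong. Next I'll turn these pixels into positions.

```bash
cat > h.py <<'E'
import numpy as np, cv2
from rig import arm
from scipy.optimize import least_squares
cal={n:arm.get_calibration(n) for n in("top","side")}
def ray(n,uv):
    c=cal[n];R=cv2.Rodrigues(c["rvec"])[0]
    p=cv2.undistortPoints(np.array([[uv]],float),c["mtx"],c["distortion"])[0,0]
    return -R.T@c["tvec"].ravel(), R.T@np.array([p[0],p[1],1])
def onz(n,uv,z):
    o,d=ray(n,uv);return o+d*(z-o[2])/d[2]
def proj(n,P):
    c=cal[n];return cv2.projectPoints(np.array(P,float).reshape(-1,1,3),c["rvec"],c["tvec"],c["mtx"],c["distortion"])[0][:,0]
def tri(uvt,uvs):
    f=lambda P:np.r_[proj("top",P)[0]-uvt,proj("side",P)[0]-uvs]
    r=least_squares(f,[600,0,50]);return r.x,np.abs(r.fun).max()
E
python3 - <<'E'
from h import *
t=cv2.imread("pics/top0.png");s=cv2.imread("pics/side0.png")
def blob(im,lo,hi,box):
    x0,y0,x1,y1=box
    h=cv2.cvtColor(im,cv2.COLOR_BGR2HSV)[y0:y1,x0:x1]
    m=cv2.inRange(h,lo,hi)
    if lo[0]==0 and hi[0]<=8: m|=cv2.inRange(h,(172,lo[1],lo[2]),(180,255,255))
    n,l,st,c=cv2.connectedComponentsWithStats(m)
    return [(st[i,4],st[i,:4]+[x0,y0,0,0],c[i]+[x0,y0]) for i in range(1,n) if st[i,4]>4]
tb=(315,155,390,205)
print("green",blob(t,(40,100,40),(80,255,255),tb)); print("red",blob(t,(0,150,90),(8,255,255),tb))
print("mark",blob(t,(0,130,80),(8,255,255),(225,240,260,280)))
print("yel",blob(t,(20,140,90),(32,255,255),(205,235,235,260)))
print("side green",blob(s,(40,100,40),(80,255,255),(250,170,300,200)))
print("side mark",blob(s,(0,130,80),(8,255,255),(315,225,345,255)))
print("side yel",blob(s,(20,140,90),(32,255,255),(290,230,320,255)))
for uv,z in [((242.4,221.8),52),((344,177.5),60),((370.5,182.5),60)]: print(onz("top",uv,z))
# housing rim dark: silhouettes
for n in("top","side"):
    arm.grab_frame(n)
    for q in("damper","iris_ring"):
        r=arm.silhouettes(q,n)
        if r: print(n,q,r[0]["p"],r[0]["box"]); np.save(f"sil_{n}_{q}.npy",r[0]["pixels"])
E
```

```text
green [(np.int32(94), array([339, 172,  11,  11]), array([343.75531915, 177.24468085]))]
red [(np.int32(92), array([365, 177,  11,  11]), array([370.30434783, 182.0326087 ]))]
mark [(np.int32(35), array([239, 262,   6,   8]), array([241.91428571, 266.08571429]))]
yel [(np.int32(7), array([223, 242,   3,   3]), array([224., 243.])), (np.int32(8), array([217, 250,   5,   3]), array([218.625, 251.125]))]
side green [(np.int32(56), array([266, 181,  10,   6]), array([270.66071429, 183.48214286]))]
side mark [(np.int32(56), array([324, 234,   9,  13]), array([328.76785714, 237.625     ]))]
side yel [(np.int32(24), array([301, 241,   8,   5]), array([304.58333333, 242.45833333]))]
[476.66296102 267.84208769  52.        ]
[582.89746288   5.04123983  60.        ]
[568.29542563 -62.09526084  60.        ]
top damper 0.63 [195.1, 175.2, 96.1, 93.0]
top iris_ring 0.63 [211.3, 191.2, 64.2, 63.6]
side damper 0.6 [231.6, 213.0, 102.1, 55.7]
side iris_ring 0.93 [246.6, 213.3, 71.6, 32.6]
```

```bash
cat > m.py <<'E'
from h import *
def fit(n,q,z,R):
    m=np.load(f"sil_{n}_{q}.npy").astype(np.uint8)
    c=max(cv2.findContours(m,0,cv2.CHAIN_APPROX_NONE)[0],key=len)[:,0].astype(float)
    h=cv2.convexHull(c.astype(np.float32))[:,0]
    P=np.array([onz(n,p,z)[:2] for p in c])
    f=lambda x:np.hypot(*(P-x[:2]).T)-x[2]
    r=least_squares(f,[476,268,R],loss="soft_l1",f_scale=2);return r.x
E
python3 - <<'E'
from m import *
for n in("top","side"): print(n,"cam",ray(n,(256,192))[0])
print(fit("top","damper",40,120),fit("top","iris_ring",52,80),fit("side","iris_ring",52,80))
print("start",tri((343.8,177.2),(270.6,182.5)))
C=np.array([476.7,267.8])
for nm,uv,z in[("mark c",(241.9,266.1),47),("mark tip",(242,262),47)]: 
    p=onz("top",uv,z)[:2]-C;print(nm,p,np.hypot(*p),np.degrees(np.arctan2(p[1],p[0])))
print("lever top net",tri((219.2,247.3),(306.2,211.8)))
print("ptr net",tri((218.3,252.1),(308.1,244.7)),onz("top",(218.3,252.1),48),onz("side",(308.1,244.7),48),onz("side",(304.5,243.5),48))
print("mark net",tri((244.4,259.8),(323.2,236.3)),onz("side",(323.2,236.3),47),onz("side",(324,236),47))
E
python3 - <<'E'
import cv2
im=cv2.imread("pics/top0.png")[225:280,195:275]; cv2.imwrite("pics/top0d.png",cv2.resize(im,None,fx=10,fy=10,interpolation=cv2.INTER_CUBIC))
im=cv2.imread("pics/side0.png")[195:265,270:345]; cv2.imwrite("pics/side0d.png",cv2.resize(im,None,fx=8,fy=8,interpolation=cv2.INTER_CUBIC))
E
```

```text
top cam [ 482.57185178  233.27203383 1194.97628504]
side cam [ 270.22458936 1090.03245867  433.61190246]
[477.5265391  268.74579536 117.13751442] [477.31432043 268.60479324  77.86026279] [471.1087777  282.22319948  85.78780849]
start (array([582.66897899,   6.83423254,  67.03824586]), np.float64(0.18732383739279612))
mark c [-112.76094682    4.16811961] 112.83795615526007 177.88307043142018
mark tip [-102.40460262    3.667452  ] 102.47025344575553 177.9489227289805
lever top net (array([413.19197788, 322.1071363 , 116.70003578]), np.float64(1.766844534420727))
ptr net (array([399.80065464, 331.37217591,  44.2099009 ]), np.float64(0.4334957934000272)) [401.17889108 331.28098883  48.        ] [397.74964215 338.49359742  48.        ] [406.35373608 335.51676791  48.        ]
mark net (array([377.35567652, 265.18835788,  37.97007005]), np.float64(0.5935820107153518)) [373.71518624 283.55565549  47.        ] [372.23101526 281.36512647  47.        ]
```

View pics/top0d.png

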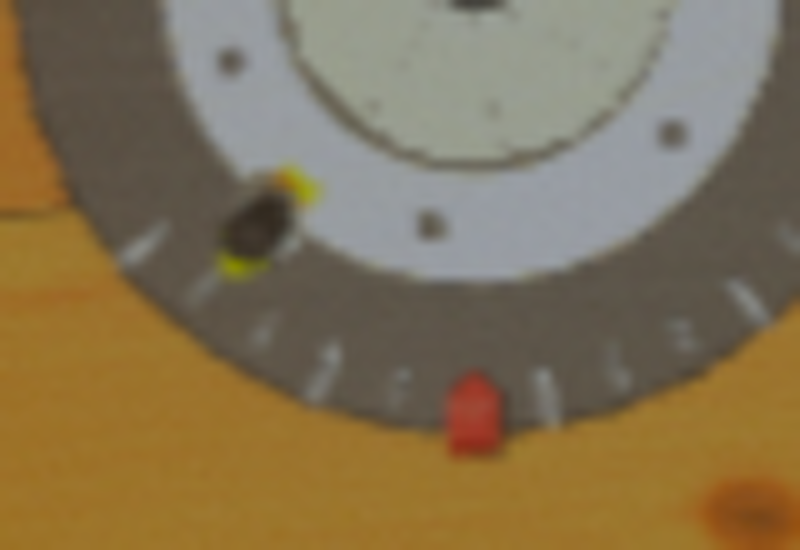

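View pics/side0d.png

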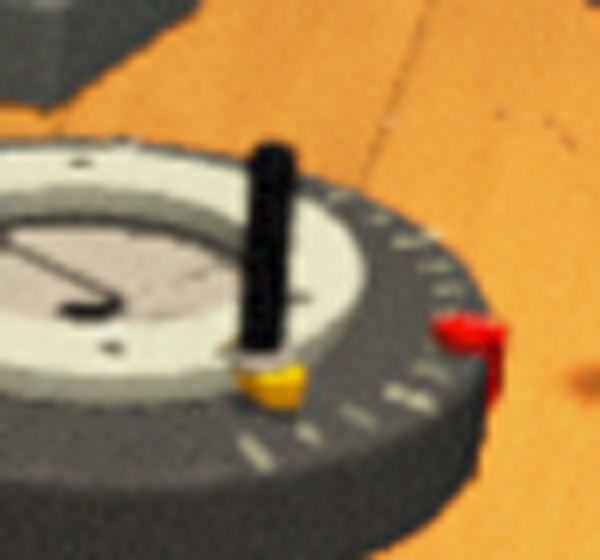

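Measurements so far:

| Point | Estimate |
|---|---|
| Damper centre | (477.3, 268.6) |
| Pointer and lever bearing | about 140.4°, radii 98.6 and 83.5 mm against 100 and 82 given |
| Marker bearing | about 178.4° |
| Turn needed | about 38° |
| Start button top | (582.7, 6.8), z about 67 |

I'll write a helper for the move numbers.

```bash
cat >> h.py <<'E'
from scipy.spatial.transform import Rotation as Ro
C=np.array([477.3,268.6])
def xb(s=None):
    s=s or arm.sense();R=Ro.from_quat(s["eef_rot"]).as_matrix();return np.degrees(np.arctan2(R[1,0],R[0,0]))
def inc(targets):
    """targets: list of (x,y,z,tool-x bearing deg)"""
    s=arm.sense();R=Ro.from_quat(s["eef_rot"]).as_matrix();b=xb(s)
    for t in targets:
        d=R.T@(np.array(t[:3])-s["ee_pos"])/600
        print(np.round(d,4),"twist",round(-((t[3]-b+180)%360-180)/30,3))
def pushpose(th,gap,z,off=18):
    a=np.radians(th);r=np.array([np.cos(a),np.sin(a)]);t=np.array([-r[1],r[0]])
    p=C+82*r-(off+gap)*t
    return (p[0],p[1],z,th-180)
def st():
    s=arm.sense();print("t",round(s["time"],2),s["ee_pos"].round(1),"xb",xb(s).round(2),"F",s["contact_force"].round(1),"w",round(s["gripper_width"],1),"q",s["qpos"].round(2))
E
python3 - <<'E'
from h import *
st()
print("vise",tri((400,252),(383,154)), "vise2",tri((395,262),(370,156)))
print(pushpose(140.4,35,180))
inc([(450,-450,290,-63),(600,-200,290,-55)])
E
```

```text
t 1.0 [ 293.1 -580.1  250.3] xb -63.2 F [ 0.5 -0.1 -0.4] w 85.4 q [ 1.    0.33  0.04  1.47 -0.01  1.34 -0.06]
vise (array([ 347.94224133, -105.13280916,  147.11426014]), np.float64(28.818756452912453)) vise2 (array([346.9443451 , -90.68118973, 147.1924634 ]), np.float64(15.902911345936616))
(np.float64(447.9013855490658), np.float64(361.7059690265094), 180, -39.599999999999994)
[-0.0757 -0.3312 -0.0662] twist -0.007
[-0.3348 -0.7422 -0.0661] twist -0.273
```

Call:
move_arm(increments=[-0.075,-0.33,-0.066,0,-1,-0.075,-0.33,-0.066,0,-1,-0.075,-0.33,-0.066,0,-1,-0.075,-0.33,-0.066,0,-1,-0.16,-0.42,-0.066,0,-1], squeeze=20)

```text
time: 1.5
ee_pos: [466.1, -407.8, 290.2]
eef_rot: [0.852, -0.524, 0.001, -0.0]
contact_force: [1.5, 0.8, -0.8]
gripper_width: 12.3
```

```bash
python3 - <<'E'
from h import *
st(); inc([(600,-200,290,-60),(620,-50,290,-50)])
E
```

```text
t 1.5 [ 466.1 -407.8  290.2] xb -63.16 F [ 1.5  0.8 -0.8] w 12.3 q [ 0.71  0.26 -0.08  1.48  0.02  1.4  -0.47]
[-0.2082 -0.3555  0.0004] twist -0.105
[-4.163e-01 -4.982e-01  2.000e-04] twist -0.439
```

Call:
move_arm(increments=[-0.21,-0.35,0,-0.2,-1,-0.21,-0.35,0,-0.3,-1,-0.21,-0.35,0,-0.4,-1,-0.21,-0.35,0,-0.5,-1,-0.21,-0.35,0,-0.5,-1])

```text
time: 2.0
ee_pos: [595.0, -199.1, 289.7]
eef_rot: [0.913, -0.407, 0.0, -0.0]
contact_force: [-0.1, -1.1, 0.3]
gripper_width: -0.1
```

```bash
python3 - <<'E'
from h import *
st(); inc([(590,30,290,-40),(530,250,290,-40),pushpose(140.4,30,250)])
E
```

```text
t 2.0 [ 595.  -199.1  289.7] xb -48.04 F [-0.1 -1.1  0.3] w -0.1 q [ 0.45  0.28 -0.25  1.45  0.07  1.41 -0.64]
[-0.2894 -0.2491 -0.0004] twist -0.268
[-6.290e-01 -4.199e-01 -4.000e-04] twist -0.268
[-0.8577 -0.4344  0.0663] twist -0.281
```

Call:
move_arm(increments=[-0.29,-0.25,0,-0.1,-1,-0.29,-0.25,0,-0.2,-1,-0.29,-0.25,0,-0.27,-1,-0.29,-0.25,0,-0.27,-1,-0.29,-0.25,0,-0.27,-1])

```text
time: 2.5
ee_pos: [589.1, 33.0, 289.8]
eef_rot: [0.94, -0.341, 0.0, -0.001]
contact_force: [-0.0, 0.3, 0.8]
gripper_width: 0.1
```

```bash
python3 - <<'E'
from h import *
st(); inc([(530,240,290,-40),pushpose(140.4,30,250)])
E
```

```text
t 2.5 [589.1  33.  289.8] xb -39.84 F [-0.   0.3  0.8] w 0.1 q [ 0.21  0.22 -0.4   1.54  0.09  1.4  -0.89]
[-2.967e-01 -2.017e-01  2.000e-04] twist 0.005
[-0.5317 -0.2614  0.067 ] twist -0.008
```

Call:
move_arm(increments=[-0.3,-0.2,0,0,-1,-0.3,-0.2,0,0,-1,-0.3,-0.2,0,0,-1,-0.3,-0.2,0,0,-1,-0.36,-0.22,0,0,-1])

```text
time: 3.0
ee_pos: [510.9, 266.6, 289.5]
eef_rot: [0.939, -0.343, 0.0, -0.0]
contact_force: [1.1, 1.0, -1.0]
gripper_width: -0.1
```

```bash
python3 - <<'E'
from h import *
st(); inc([pushpose(140.4,35,200),pushpose(140.4,30,150),pushpose(140.4,30,94)])
E
```

```text
t 3.0 [510.9 266.6 289.5] xb -40.12 F [ 1.1  1.  -1. ] w -0.1 q [-0.08  0.21 -0.56  1.57  0.11  1.4  -1.35]
[-0.1824 -0.0535  0.1492] twist -0.017
[-0.1824 -0.0451  0.2325] twist -0.017
[-0.1824 -0.0451  0.3259] twist -0.017
```

Call:
move_arm(increments=[-0.18,-0.045,0.05,0,-1,-0.18,-0.045,0.1,0,-1,-0.18,-0.045,0.15,0,-1,-0.18,-0.045,0.2,0,-1,-0.18,-0.045,0.2,0,-1])

```text
time: 3.5
ee_pos: [443.6, 353.7, 165.3]
eef_rot: [0.94, -0.342, -0.002, 0.003]
contact_force: [-0.5, 0.4, 0.6]
gripper_width: 0.2
```

```bash
cat > look.py <<'E'
import sys
from h import *
k=sys.argv[1]
a=arm.grab_frame("top")[150:300,150:350];b=arm.grab_frame("side")[140:290,220:380]
cv2.imwrite(f"pics/t{k}.png",cv2.resize(a,None,fx=4,fy=4,interpolation=cv2.INTER_CUBIC));cv2.imwrite(f"pics/s{k}.png",cv2.resize(b,None,fx=4,fy=4,interpolation=cv2.INTER_CUBIC))
E
python3 look.py 1; python3 - <<'E'
from h import *
st(); inc([pushpose(140.4,30,94),pushpose(140.4,10,94)])
E
```

```text
t 3.6 [446.6 354.6 170.2] xb -40.13 F [0.4 1.  2.2] w 0.1 q [-0.23  0.29 -0.61  1.74  0.18  1.17 -1.59]
[-0.0058 -0.0022  0.1269] twist -0.018
[-0.0055  0.0312  0.1269] twist -0.018
```

View pics/s1.png

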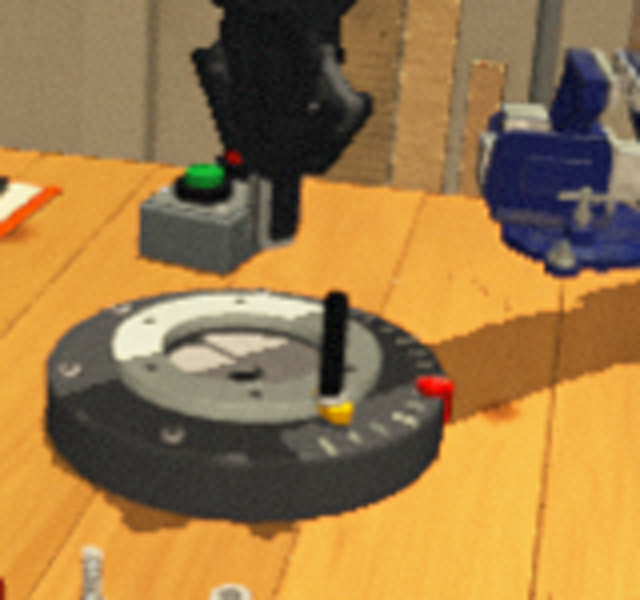

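View pics/t1.png

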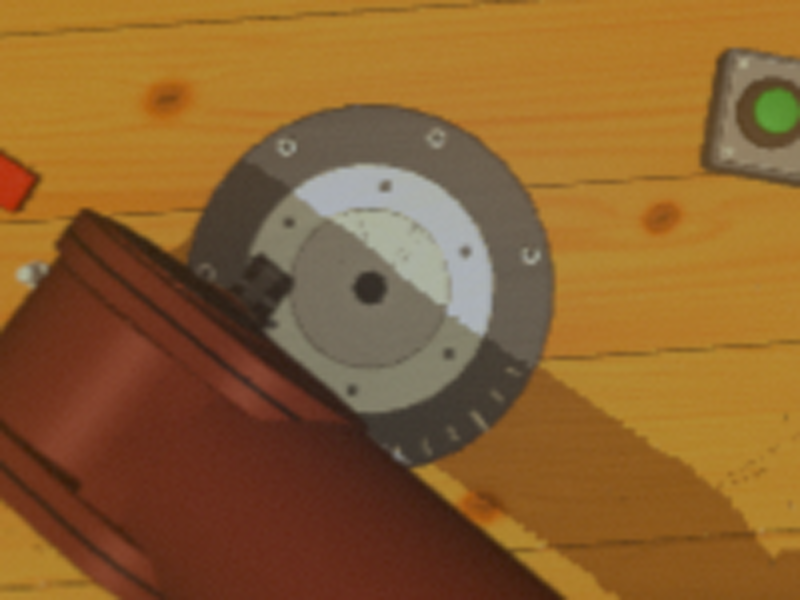

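The fingers stand beside the lever on the far, +x side, with the tips well above the ring. In the side view the lever is at about (303,215) and the pointer at (304,242). Going down now.

Call:
move_arm(increments=[-0.005,0,0.05,0,-1,-0.005,0,0.1,0,-1,-0.005,0,0.125,0,-1,-0.005,0,0.125,0,-1,-0.005,0,0.125,0,-1])

```text
time: 4.1
ee_pos: [444.8, 357.3, 96.2]
eef_rot: [0.939, -0.343, 0.0, -0.001]
contact_force: [0.4, 0.1, 1.0]
gripper_width: 0.2
```

```bash
python3 look.py 2; python3 - <<'E'
from h import *
st(); inc([pushpose(140.4,g,94) for g in (15,5,0,-5)])
E
```

```text
t 4.2 [444.9 357.6  96.4] xb -40.13 F [0.7 0.8 0.3] w -0.1 q [-0.25  0.37 -0.6   1.81  0.24  1.03 -1.64]
[-0.0003  0.0248  0.0039] twist -0.018
[-0.0001  0.0415  0.0039] twist -0.018
[-0.      0.0498  0.0039] twist -0.018
[0.0001 0.0582 0.0038] twist -0.018
```

View pics/s2.png

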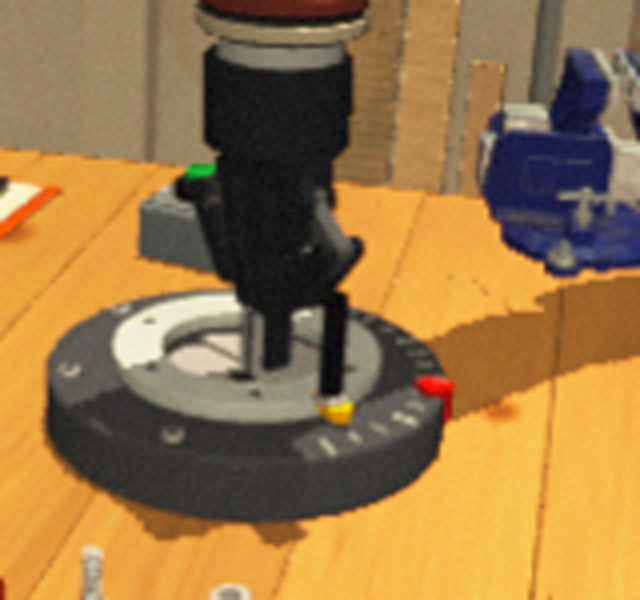

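Call:
move_arm(increments=[0,0.01,0.004,-0.018,-1,0,0.02,0.004,-0.018,-1,0,0.03,0.004,-0.018,-1,0,0.035,0.004,-0.018,-1,0,0.04,0.004,-0.018,-1])

```text
time: 4.7
ee_pos: [428.2, 338.2, 92.2]
eef_rot: [0.941, -0.338, 0.0, -0.0]
contact_force: [2.1, 2.1, -1.1]
gripper_width: 0.1
```

```bash
python3 - <<'E'
from h import *
st(); inc([pushpose(t,0,94) for t in (141,142,144,146,148,150)])
E
```

```text
t 4.7 [428.2 338.2  92.2] xb -39.57 F [ 2.1  2.1 -1.1] w 0.1 q [-0.23  0.33 -0.61  1.87  0.22  1.01 -1.62]
[ 0.      0.0086 -0.003 ] twist -0.019
[-0.0005  0.011  -0.003 ] twist -0.052
[-0.0013  0.0158 -0.003 ] twist -0.119
[-0.002   0.0207 -0.003 ] twist -0.186
[-0.0025  0.0255 -0.003 ] twist -0.252
[-0.0028  0.0304 -0.003 ] twist -0.319
```

The force of about 3 N along (0.7, 0.7) means contact with the lever. I'll push round gently.

Call:
move_arm(increments=[-0.0005,0.011,-0.003,-0.05,-1,-0.001,0.016,-0.003,-0.12,-1,-0.002,0.021,-0.003,-0.19,-1,-0.0025,0.0255,-0.003,-0.25,-1,-0.003,0.03,-0.003,-0.32,-1])

```text
time: 5.2
ee_pos: [416.0, 326.3, 94.3]
eef_rot: [0.966, -0.258, 0.001, -0.001]
contact_force: [2.5, 2.2, -0.1]
gripper_width: 0.1
```

```bash
python3 look.py 3; python3 - <<'E'
from h import *
st(); inc([pushpose(t,0,94) for t in (151,153,155,157,159,160)])
E
```

```text
t 5.3 [415.7 326.   94.2] xb -29.93 F [1.3 1.2 0.7] w -0.1 q [-0.18  0.3  -0.64  1.91  0.21  1.   -1.44]
[-0.0005  0.0039  0.0004] twist -0.031
[-0.0014  0.0087  0.0004] twist -0.098
[-0.0021  0.0136  0.0004] twist -0.164
[-0.0026  0.0184  0.0004] twist -0.231
[-0.003   0.0233  0.0004] twist -0.298
[-0.0031  0.0257  0.0004] twist -0.331
```

View pics/s3.png

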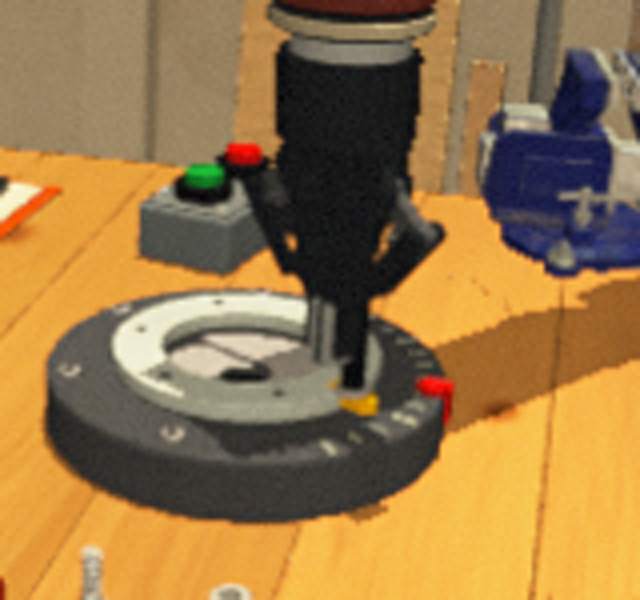

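The ring turns: the pointer has moved to about (310,241) in the side picture. I'll carry on.

Call:
move_arm(increments=[-0.001,0.0065,0,-0.07,-1,-0.0015,0.011,0,-0.13,-1,-0.002,0.016,0,-0.2,-1,-0.003,0.021,0,-0.26,-1,-0.003,0.0257,0,-0.33,-1])

```text
time: 5.8
ee_pos: [406.6, 313.9, 94.2]
eef_rot: [0.985, -0.174, 0.0, -0.001]
contact_force: [2.1, 2.0, -0.6]
gripper_width: -0.2
```

```bash
python3 - <<'E'
from h import *
st(); inc([pushpose(t,0,94) for t in (161,163,165,167,169,170)])
E
```

```text
t 5.8 [406.6 313.9  94.2] xb -20.04 F [ 2.1  2.  -0.6] w -0.2 q [-0.14  0.27 -0.67  1.94  0.2   0.99 -1.26]
[-0.0006  0.003   0.0003] twist -0.035
[-0.0015  0.0078  0.0003] twist -0.101
[-0.0022  0.0126  0.0003] twist -0.168
[-0.0028  0.0175  0.0003] twist -0.235
[-0.0031  0.0223  0.0003] twist -0.301
[-0.0033  0.0248  0.0003] twist -0.335
```

Call:
move_arm(increments=[-0.001,0.0054,0,-0.07,-1,-0.0015,0.0078,0,-0.1,-1,-0.002,0.0126,0,-0.17,-1,-0.003,0.0175,0,-0.235,-1,-0.003,0.02,0,-0.27,-1])

```text
time: 6.3
ee_pos: [400.6, 303.0, 94.1]
eef_rot: [0.995, -0.104, 0.0, -0.0]
contact_force: [1.3, 3.8, 0.3]
gripper_width: 0.3
```

```bash
python3 look.py 4; python3 - <<'E'
from h import *
st(); inc([pushpose(t,0,94) for t in (169,171,172,173,174,175)])
E
```

```text
t 6.4 [400.5 302.8  94. ] xb -12.0 F [0.5 0.5 1.1] w 0.1 q [-0.11  0.25 -0.7   1.97  0.19  0.99 -1.1 ]
[-0.0002  0.0015  0.    ] twist -0.033
[-0.0011  0.0063  0.    ] twist -0.1
[-0.0014  0.0087  0.    ] twist -0.133
[-0.0018  0.0111  0.    ] twist -0.167
[-0.0021  0.0136  0.    ] twist -0.2
[-0.0023  0.016   0.    ] twist -0.233
```

View pics/s4.png

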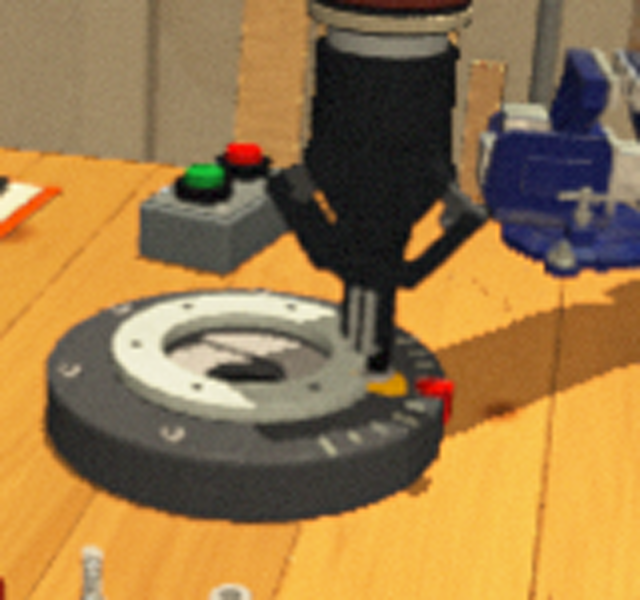

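View pics/t4.png

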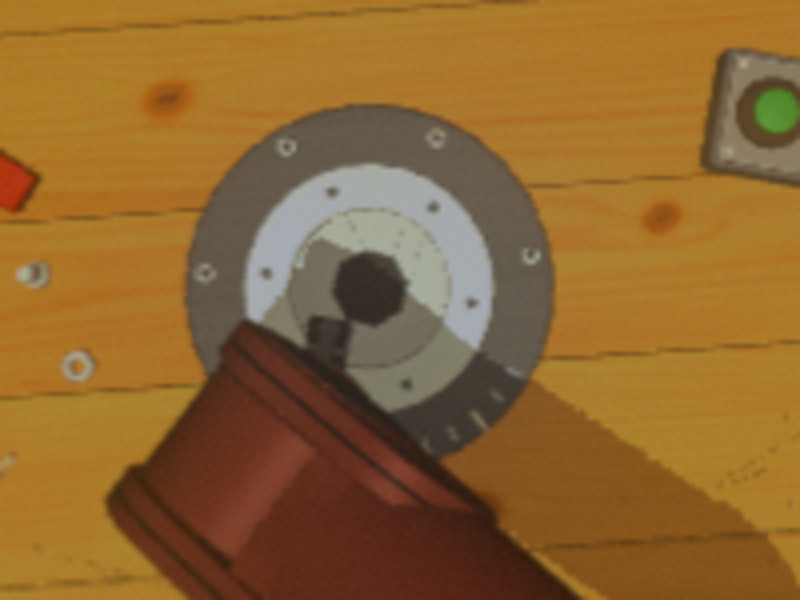

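```bash
cat > ringang.py <<'E'
from h import *
def holes(im,R=None):
    # unwrap ring-top plane (z=52) to polar, average dark signal over the hole radius
    g=cv2.cvtColor(im,cv2.COLOR_BGR2GRAY).astype(np.float32)
    th=np.radians(np.arange(0,360,.25));rr=np.arange(52,78,.5)
    P=np.array([[C[0]+r*np.cos(t),C[1]+r*np.sin(t),52] for r in rr for t in th])
    uv=proj("top",P).astype(np.float32)
    return cv2.remap(g,uv[:,0].reshape(len(rr),-1),uv[:,1].reshape(len(rr),-1),cv2.INTER_CUBIC),rr
def peaks(im):
    from scipy.signal import find_peaks
    p,rr=holes(im); s=(np.median(p,0)-p.min(0))/np.median(p,0)
    from scipy.ndimage import gaussian_filter1d
    s=gaussian_filter1d(s,6,mode="wrap");k,_=find_peaks(s,prominence=.08)
    return [(i/4,round(float(s[i]),2),float(rr[p[:,i].argmin()])) for i in k]
E
python3 - <<'E'
from ringang import *
print(peaks(cv2.imread("pics/top0.png")))
im=arm.grab_frame("top");cv2.imwrite("pics/topA.png",im);print(peaks(im))
E
```

```text
[(np.float64(49.75), 0.37, 67.0), (np.float64(108.75), 0.34, 67.0), (np.float64(138.0), 0.6, 77.5), (np.float64(168.5), 0.37, 66.5), (np.float64(228.75), 0.33, 65.0), (np.float64(264.5), 0.18, 77.5), (np.float64(289.25), 0.34, 65.0), (np.float64(350.25), 0.35, 65.0)]
[(np.float64(20.5), 0.37, 66.5), (np.float64(93.5), 0.38, 52.0), (np.float64(109.5), 0.62, 76.5), (np.float64(179.25), 0.7, 76.0), (np.float64(199.75), 0.4, 65.5), (np.float64(241.0), 0.23, 52.0), (np.float64(260.0), 0.34, 65.5), (np.float64(320.5), 0.36, 65.0)]
```

The holes on the ring show it has turned 31° of the 38° needed, so about 7° remain. I'll push about 5.5° more, then back off and measure with a clear view.

Call:
move_arm(increments=[-0.0005,0.003,0,-0.05,-1,-0.001,0.006,0,-0.1,-1,-0.0015,0.0085,0,-0.13,-1,-0.002,0.011,0,-0.165,-1,-0.002,0.0125,0,-0.19,-1])

```text
time: 6.95
ee_pos: [397.6, 295.4, 93.8]
eef_rot: [0.999, -0.054, -0.0, -0.0]
contact_force: [1.2, 2.9, 1.0]
gripper_width: 0.2
```

```bash
python3 look.py 5; python3 - <<'E'
from ringang import *
st();im=arm.grab_frame("top");print(peaks(im))
E
```

```text
t 7.05 [397.5 295.3  93.8] xb -6.24 F [0.6 0.8 1.1] w -0.0 q [-0.08  0.24 -0.71  1.98  0.19  0.98 -0.99]
[(np.float64(9.5), 0.16, 52.0), (np.float64(26.25), 0.35, 66.5), (np.float64(85.75), 0.35, 67.5), (np.float64(110.75), 0.49, 71.0), (np.float64(130.0), 0.3, 58.0), (np.float64(148.25), 0.33, 55.5), (np.float64(184.0), 0.66, 76.0), (np.float64(205.0), 0.4, 66.0), (np.float64(242.75), 0.22, 52.0), (np.float64(265.75), 0.36, 65.0), (np.float64(326.0), 0.37, 65.0)]
```

View pics/s5.png

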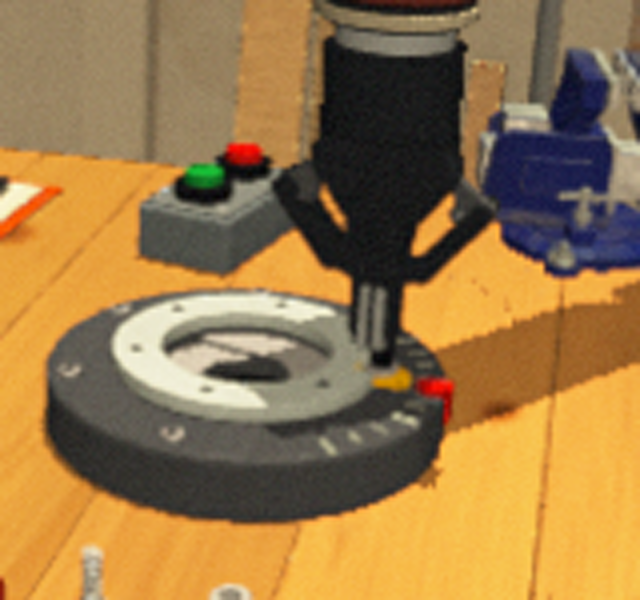

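The pointer tip is just short of the marker, near (322,235) against the marker tip at (325,236). The holes say 36.5° turned. I'll back off, then lift for a clear look.

Call:
move_arm(increments=[0,-0.03,0,0,-1,0,-0.06,0,0,-1,0,-0.06,-0.06,0,-1,0,-0.06,-0.14,0,-1,0,-0.06,-0.22,0,-1])

```text
time: 7.6
ee_pos: [400.5, 330.6, 226.4]
eef_rot: [0.999, -0.054, -0.001, 0.001]
contact_force: [1.2, 0.1, 0.9]
gripper_width: 0.3
```

```bash
python3 - <<'E'
from h import *
st(); inc([(540,200,260,-6),(583,40,220,-6)])
E
```

```text
t 7.6 [400.5 330.6 226.4] xb -6.24 F [1.2 0.1 0.9] w 0.3 q [-0.09  0.15 -0.75  1.78  0.1   1.26 -0.97]
[ 0.2546  0.1912 -0.0563] twist -0.008
[0.355  0.4483 0.0107] twist -0.008
```

Call:
move_arm(increments=[0.25,0.19,-0.05,0,-1,0.25,0.19,-0.05,0,-1,0.25,0.19,-0.05,0,-1,0.25,0.19,-0.05,0,-1,0.35,0.35,-0.05,0,-1])

```text
time: 8.1
ee_pos: [560.8, 156.6, 256.0]
eef_rot: [0.999, -0.054, -0.0, -0.0]
contact_force: [1.3, 0.5, 0.5]
gripper_width: -0.2
```

Call:
move_arm(increments=[0.1,0.22,0,0,-1,0.1,0.22,0,0,-1,0.1,0.22,0,0,-1,0.1,0.22,0,0,-1,0.1,0.22,0,0,-1])

```text
time: 8.6
ee_pos: [604.7, 17.4, 254.9]
eef_rot: [0.998, -0.056, -0.001, 0.0]
contact_force: [-0.2, 1.1, -0.1]
gripper_width: 0.2
```

```bash
python3 - <<'E'
from ringang import *
st()
t=arm.grab_frame("top");cv2.imwrite("pics/top6.png",t);print(peaks(t))
for q in("pointer_tip","red_mark","lever_top"): print(q,[(r["p"],r["position"]) for r in arm.tip_of(q,"top")[:2]])
s=arm.grab_frame("side");cv2.imwrite("pics/side6.png",s)
for q in("pointer_tip","red_mark","lever_top"): print(q,[(r["p"],r["position"]) for r in arm.tip_of(q,"side")[:2]])
cv2.imwrite("pics/t6.png",cv2.resize(t[230:280,210:280],None,fx=11,fy=11,interpolation=cv2.INTER_CUBIC))
cv2.imwrite("pics/s6.png",cv2.resize(s[200:260,280:345],None,fx=9,fy=9,interpolation=cv2.INTER_CUBIC))
E
```

```text
t 8.6 [604.7  17.4 254.9] xb -6.44 F [-0.2  1.1 -0.1] w 0.2 q [ 0.31  0.28 -0.5   1.55  0.14  1.35 -0.32]
[(np.float64(9.25), 0.16, 52.0), (np.float64(26.25), 0.34, 66.5), (np.float64(85.75), 0.34, 67.5), (np.float64(105.25), 0.24, 52.0), (np.float64(145.25), 0.34, 67.0), (np.float64(175.5), 0.63, 77.5), (np.float64(205.25), 0.37, 65.5), (np.float64(265.5), 0.35, 65.5), (np.float64(326.0), 0.35, 64.5)]
pointer_tip [(0.92, [262.8, 241.3])]
red_mark [(0.75, [216.5, 158.9]), (0.51, [259.6, 247.3])]
lever_top [(0.85, [256.3, 239.8])]
pointer_tip [(0.73, [234.1, 321.9])]
red_mark [(0.5, [238.7, 322.9])]
lever_top [(0.82, [206.8, 319.4])]
```

View pics/t6.png

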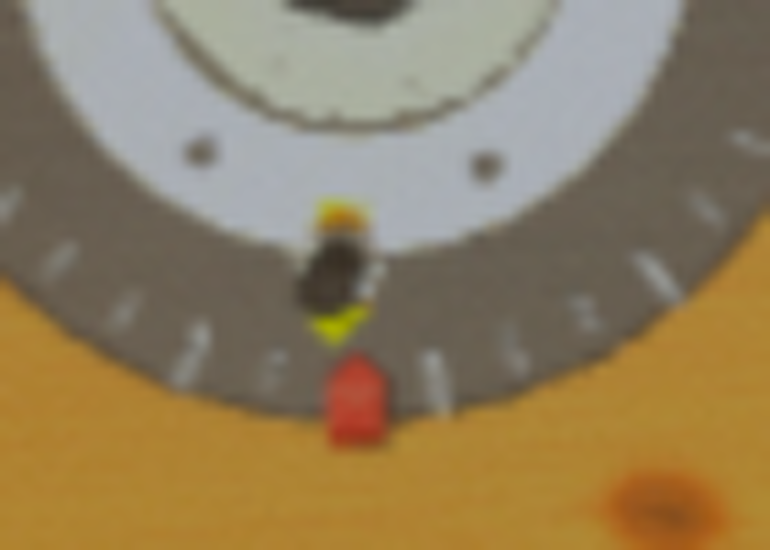

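View pics/s6.png

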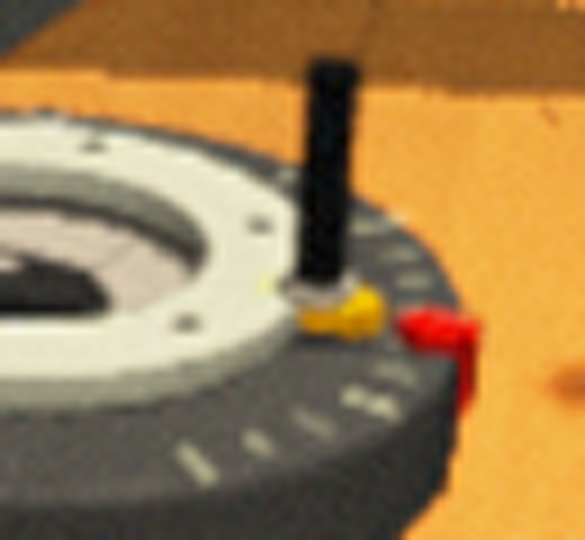

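```bash
python3 - <<'E'
from ringang import *
from scipy.ndimage import label
def ang(im):
    hs=[(a,r) for a,_,r in peaks(im) if 63<=r<=69]
    P=np.array([C+r*np.array([np.cos(np.radians(a)),np.sin(np.radians(a))]) for a,r in hs])
    k=np.arange(len(P))
    f=lambda x:(P-(x[:2]+x[2]*np.c_[np.cos(x[3]+np.radians(60)*kk),np.sin(x[3]+np.radians(60)*kk)])).ravel()
    a0=np.radians(hs[0][0]);kk=np.round((np.array([h[0] for h in hs])-hs[0][0])/60)
    r=least_squares(f,[*C,66,a0]);return r.x[:3],np.degrees(r.x[3])%60,np.abs(r.fun).max()
for n in("pics/top0.png","pics/top6.png"):
    im=cv2.imread(n);print(n,ang(im))
    h=cv2.cvtColor(im,cv2.COLOR_BGR2HSV)
    Y=im.astype(float)
    # yellowness: min(r,g)-b ; red: r-max(g,b)
    y=np.minimum(Y[...,2],Y[...,1])-Y[...,0]; y[:, :]=np.where((h[...,0]>=18)&(h[...,0]<=34),y,0)
    x0,x1,y0,y1=(208,234,236,258) if "0" in n else (232,250,242,264)
    sub=np.clip(y[y0:y1,x0:x1]-35,0,None)
    l,m=label(sub>0)
    for i in range(1,m+1):
        w=sub*(l==i)
        if w.sum()>100:
            yy,xx=np.mgrid[y0:y1,x0:x1];c=((w*xx).sum()/w.sum(),(w*yy).sum()/w.sum());print("yel",np.round(c,2),w.sum(),onz("top",c,48)[:2])
    r=np.clip(Y[...,2]-np.maximum(Y[...,1],Y[...,0])-40,0,None)[258:274,234:250]
    hh=h[258:274,234:250,0];r=r*((hh<7)|(hh>172))
    yy,xx=np.mgrid[258:274,234:250];c=((r*xx).sum()/r.sum(),(r*yy).sum()/r.sum());p=onz("top",c,47)[:2];print("mark",np.round(c,2),p)
    for CC in(C,ang(im)[0][:2]):
        d=p-CC;print("  bearing mark",np.degrees(np.arctan2(d[1],d[0])))
E
python3 - <<'E'
import cv2
im=cv2.imread("pics/top6.png")[250:272,230:255]; cv2.imwrite("pics/t6n.png",cv2.resize(im,None,fx=24,fy=24,interpolation=cv2.INTER_NEAREST))
E
```

```text
pics/top0.png (array([477.17040457, 269.69929504,  65.91282365]), np.float64(49.20606199637867), np.float64(0.5558934353384757))
yel [224.48 243.12] 498.0 [423.51738071 315.06200783]
yel [218.31 251.19] 379.0 [403.47730389 331.19907539]
yel [209.07 256.15] 302.0 [391.6122865  354.97114954]
mark [241.95 266.1 ] [363.92802151 271.83187329]
  bearing mark 178.367122399293
  bearing mark 178.92113457398662
pics/top6.png (array([477.08100937, 269.53501473,  66.08193499]), np.float64(25.666140500059477), np.float64(0.87624350687895))
yel [240.17 248.92] 396.0 [407.64232215 275.30967758]
yel [240.34 259.01] 869.0 [382.07584711 275.48331289]
mark [241.88 266.01] [364.16221423 272.00827627]
  bearing mark 178.27448625518568
  bearing mark 178.74525057630527
```

View pics/t6n.png

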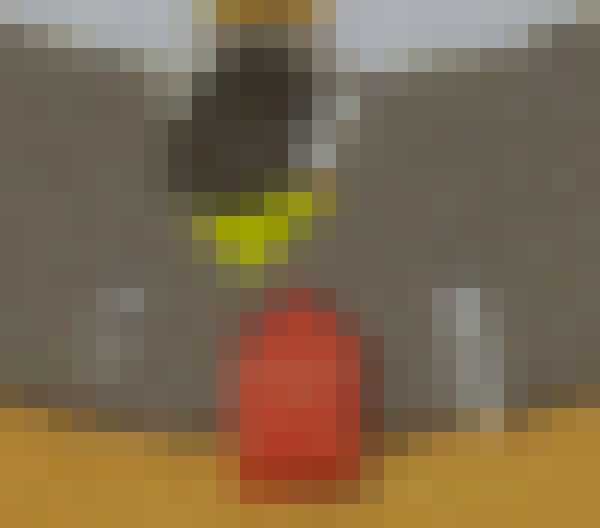

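The pointer tip is at (239.9,261.2) and the marker tip at (242.0,261.8), so about 2.9° remain. The ring is at about 175.9° and the marker at about 178.75°. I'll go back for a small nudge, ending at TCP (396.3, 291.2) with a tool-x bearing of -3.3°.

```bash
python3 - <<'E'
from h import *
st(); inc([(540,200,250,-5),(399,330,200,-3.3)])
E
```

```text
t 9.0 [605.1  19.7 255.9] xb -6.19 F [0.1 0.7 1.4] w 0.1 q [ 0.31  0.28 -0.51  1.55  0.14  1.35 -0.32]
[-0.1402 -0.287   0.0099] twist -0.04
[-0.3972 -0.4771  0.0932] twist -0.096
```

Call:
move_arm(increments=[-0.14,-0.287,0,0,-1,-0.14,-0.287,0,0,-1,-0.14,-0.287,0,0,-1,-0.14,-0.287,0,-0.05,-1,-0.2,-0.34,0,-0.096,-1])

```text
time: 9.5
ee_pos: [508.0, 236.8, 255.8]
eef_rot: [1.0, -0.029, 0.0, -0.0]
contact_force: [0.1, 1.6, 0.0]
gripper_width: -0.0
```

```bash
python3 - <<'E'
from h import *
st(); inc([(398,330,200,-3.3)])
E
```

```text
t 9.5 [508.  236.8 255.8] xb -3.3 F [0.1 1.6 0. ] w -0.0 q [ 0.06  0.21 -0.65  1.65  0.13  1.33 -0.67]
[-0.192  -0.1444  0.093 ] twist -0.0
```

Call:
move_arm(increments=[-0.192,-0.144,0,0,-1,-0.192,-0.144,0,0,-1,-0.192,-0.144,0.03,0,-1,-0.192,-0.144,0.08,0,-1,-0.192,-0.144,0.09,0,-1])

```text
time: 10.0
ee_pos: [396.2, 327.7, 199.6]
eef_rot: [1.0, -0.028, -0.001, 0.001]
contact_force: [0.2, -1.6, -0.1]
gripper_width: -0.3
```

```bash
python3 - <<'E'
from h import *
st(); inc([(397.5,328,94,-3.3),(397,310,94,-3.3)])
E
```

```text
t 10.0 [396.2 327.7 199.6] xb -3.2 F [ 0.2 -1.6 -0.1] w -0.3 q [-0.08  0.16 -0.75  1.83  0.12  1.2  -0.93]
[ 0.0025 -0.0011  0.1761] twist 0.003
[0.0033 0.0289 0.1761] twist 0.003
```

Call:
move_arm(increments=[0.003,0,0.06,0,-1,0.003,0,0.12,0,-1,0.003,0,0.17,0,-1,0.003,0,0.175,0,-1,0.003,0,0.175,0,-1])

```text
time: 10.5
ee_pos: [400.7, 327.4, 97.3]
eef_rot: [1.0, -0.03, -0.0, 0.0]
contact_force: [-0.3, 0.2, 0.6]
gripper_width: -0.1
```

```bash
python3 - <<'E'
from h import *
st(); inc([(397.2,305,94,-3.3),(397,298,94,-3.3),(396.5,294,94,-3.3),(396.3,291.2,94,-3.3)])
E
```

```text
t 10.5 [400.7 327.4  97.3] xb -3.44 F [-0.3  0.2  0.6] w -0.1 q [-0.13  0.29 -0.73  1.93  0.22  1.01 -1.01]
[-0.0036  0.0375  0.0055] twist -0.005
[-0.0032  0.0492  0.0055] twist -0.005
[-0.0036  0.0559  0.0055] twist -0.005
[-0.0037  0.0606  0.0055] twist -0.005
```

Call:
move_arm(increments=[-0.003,0.012,0.003,0,-1,-0.003,0.024,0.003,0,-1,-0.003,0.036,0.003,0,-1,-0.003,0.044,0.003,0,-1,-0.003,0.044,0.003,0,-1])

```text
time: 11.0
ee_pos: [397.1, 300.5, 95.4]
eef_rot: [1.0, -0.03, 0.0, 0.0]
contact_force: [-0.0, -0.0, -0.1]
gripper_width: -0.1
```

```bash
python3 - <<'E'
from h import *
st(); inc([(397,298,94,-3.3),(396.5,294,94,-3.3),(396.3,291.2,94,-3.3)])
E
```

```text
t 11.0 [397.1 300.5  95.4] xb -3.45 F [-0.  -0.  -0.1] w -0.1 q [-0.08  0.25 -0.73  1.98  0.2   0.99 -0.96]
[0.     0.0041 0.0024] twist -0.005
[-0.0004  0.0108  0.0024] twist -0.005
[-0.0005  0.0155  0.0024] twist -0.005
```

Call:
move_arm(increments=[0,0.005,0,0,-1,0,0.009,0,0,-1,-0.0005,0.012,0,0,-1,-0.0005,0.0155,0,0,-1,-0.0005,0.0155,0,0,-1])

```text
time: 11.5
ee_pos: [395.8, 292.4, 95.1]
eef_rot: [1.0, -0.029, 0.0, -0.0]
contact_force: [-0.2, 2.3, -0.4]
gripper_width: 0.0
```

```bash
python3 look.py 7; python3 - <<'E'
from ringang import *
st();im=arm.grab_frame("top");print(peaks(im))
E
```

```text
t 11.6 [395.9 292.3  95.1] xb -3.37 F [-0.1  2.1  0.8] w -0.2 q [-0.06  0.23 -0.73  1.99  0.19  0.98 -0.94]
[(np.float64(8.75), 0.15, 52.0), (np.float64(28.25), 0.32, 67.0), (np.float64(88.25), 0.34, 67.5), (np.float64(106.0), 0.37, 52.0), (np.float64(113.0), 0.37, 67.0), (np.float64(153.5), 0.33, 55.0), (np.float64(185.25), 0.68, 77.0), (np.float64(207.0), 0.36, 66.0), (np.float64(244.25), 0.24, 52.0), (np.float64(267.75), 0.37, 65.0), (np.float64(328.5), 0.36, 65.5)]
```

View pics/s7.png

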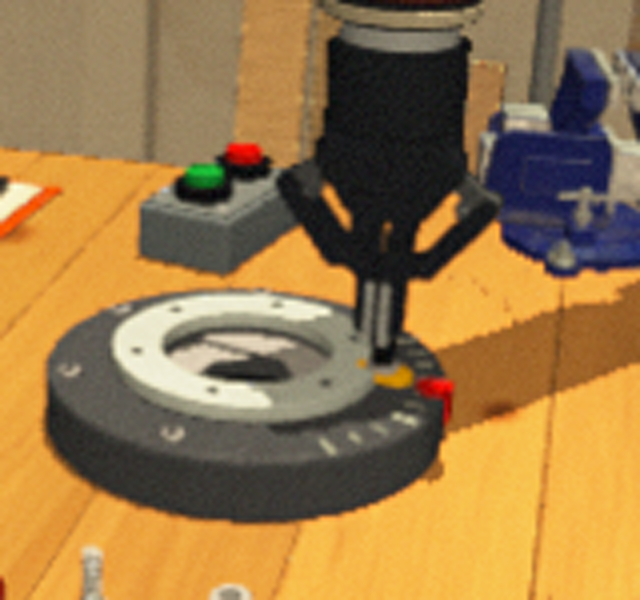

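The ring has turned 2.2° of the 2.9°, so it needs 1 mm more.

Call:
move_arm(increments=[0,0.001,0,0,-1,0,0.002,0,0,-1,0,0.002,0,0,-1,0,0.002,0,0,-1,0,0.002,0,0,-1])

```text
time: 12.15
ee_pos: [395.8, 291.1, 95.1]
eef_rot: [1.0, -0.029, -0.0, -0.0]
contact_force: [-1.0, 3.2, 1.5]
gripper_width: -0.2
```

```bash
python3 - <<'E'
from ringang import *
st();im=arm.grab_frame("top");print([p for p in peaks(im) if 63<p[2]<69])
E
```

```text
t 12.15 [395.8 291.1  95.1] xb -3.37 F [-1.   3.2  1.5] w -0.2 q [-0.06  0.23 -0.73  1.99  0.18  0.98 -0.94]
[(np.float64(29.25), 0.35, 66.0), (np.float64(89.0), 0.36, 67.5), (np.float64(113.75), 0.37, 65.0), (np.float64(208.25), 0.37, 65.5), (np.float64(268.5), 0.34, 65.0), (np.float64(329.25), 0.35, 65.5)]
```

Call:
move_arm(increments=[0,-0.03,0,0,-1,0,-0.06,0,0,-1,0,-0.06,-0.06,0,-1,0,-0.06,-0.14,0,-1,0,-0.06,-0.22,0,-1])

```text
time: 12.7
ee_pos: [397.4, 326.0, 227.9]
eef_rot: [1.0, -0.029, -0.001, 0.001]
contact_force: [0.5, -0.2, 0.5]
gripper_width: -0.1
```

Call:
move_arm(increments=[0.25,0.19,-0.05,0,-1,0.25,0.19,-0.05,0,-1,0.25,0.19,-0.05,0,-1,0.25,0.19,-0.05,0,-1,0.35,0.35,-0.05,0,-1])

```text
time: 13.2
ee_pos: [566.2, 160.1, 257.5]
eef_rot: [1.0, -0.029, 0.0, -0.0]
contact_force: [0.8, 0.1, 0.1]
gripper_width: 0.2
```

Call:
move_arm(increments=[0.08,0.22,0,0,-1,0.08,0.22,0,0,-1,0.08,0.22,0,0,-1,0.08,0.22,0,0,-1,0.08,0.22,0,0,-1])

```text
time: 13.7
ee_pos: [604.8, 24.2, 256.4]
eef_rot: [1.0, -0.031, -0.001, 0.0]
contact_force: [0.1, 0.4, -0.3]
gripper_width: 0.1
```

```bash
python3 - <<'E'
from ringang import *
st()
t=arm.grab_frame("top");cv2.imwrite("pics/top8.png",t);print(peaks(t))
for q in("pointer_tip","red_mark"): print(q,[(r["p"],r["position"]) for r in arm.tip_of(q,"top")[:2]])
s=arm.grab_frame("side");cv2.imwrite("pics/side8.png",s)
cv2.imwrite("pics/t8n.png",cv2.resize(t[250:272,230:255],None,fx=24,fy=24,interpolation=cv2.INTER_NEAREST))
cv2.imwrite("pics/s8.png",cv2.resize(s[200:260,280:345],None,fx=9,fy=9,interpolation=cv2.INTER_CUBIC))
E
```

```text
t 13.7 [604.8  24.2 256.4] xb -3.55 F [ 0.1  0.4 -0.3] w 0.1 q [ 0.31  0.29 -0.52  1.55  0.15  1.35 -0.29]
[(np.float64(29.25), 0.34, 66.5), (np.float64(89.0), 0.35, 67.5), (np.float64(148.25), 0.35, 67.0), (np.float64(178.75), 0.64, 77.5), (np.float64(208.25), 0.36, 65.5), (np.float64(268.5), 0.33, 65.0), (np.float64(329.5), 0.34, 66.0)]
pointer_tip [(0.83, [261.6, 243.1]), (0.55, [242.5, 170.0])]
red_mark [(0.48, [258.0, 241.6])]
```

View pics/t8n.png

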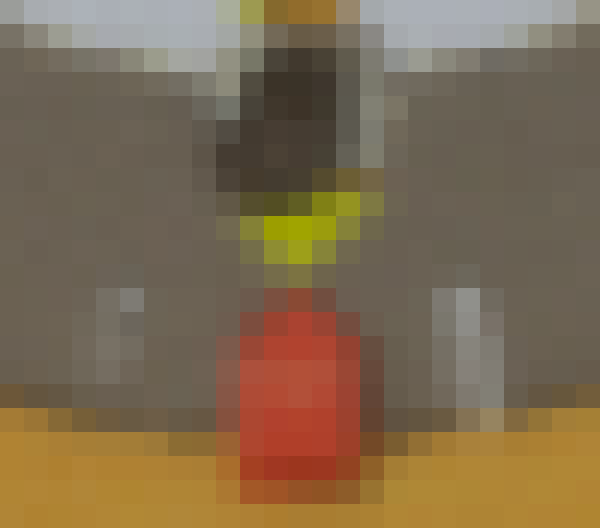

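View pics/s8.png

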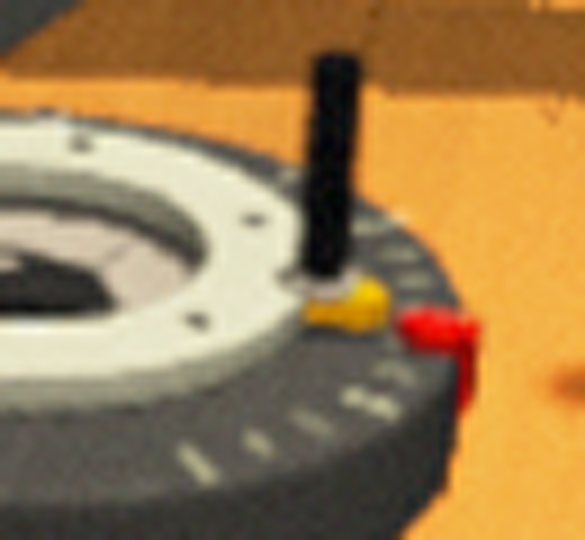

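In the top view the two tips now share column 242.0, and the holes give 178.8° against the marker's 178.75°. In the side view, though, the pointer tip looks slightly higher than the marker tip, about (323,233) against (324,236). I'll check what the side camera should show when they are aligned.

```bash
python3 - <<'E'
from ringang import *
Cc=np.array([477.2,269.3])
def P(r,b,z): b=np.radians(b);return [Cc[0]+r*np.cos(b),Cc[1]+r*np.sin(b),z]
s=cv2.imread("pics/side8.png");t=cv2.imread("pics/top8.png")
x0,y0,f=280,200,9
big=cv2.resize(s[200:260,280:345],None,fx=f,fy=f,interpolation=cv2.INTER_CUBIC)
def dot(p,col,big=big,n="side",o=(x0,y0),f=f):
    u=proj(n,p)[0];c=tuple(int(round(v)) for v in ((u-o+.5)*f-.5));cv2.circle(big,c,3,col,-1);return u.round(1)
for b in (172,175,178.8): print(b,"ptr",dot(P(100,b,48),(255,0,255)))
print("mark",dot(P(100,178.8,47),(255,255,0)))
print("lever top",dot(P(82,178.8,115),(0,255,0)),"lever foot",dot(P(82,178.8,56),(0,255,0)))
for k in range(0,6): dot(P(66,28.8+60*k,52),(0,0,255))
for a in range(0,360,10): dot(P(80,a,52),(255,0,0));dot(P(120,a,40),(255,0,0))
cv2.imwrite("pics/s8o.png",big)
bt=cv2.resize(t[170:275,190:295],None,fx=5.5,fy=5.5,interpolation=cv2.INTER_CUBIC)
for a in range(0,360,10): dot(P(80,a,52),(255,0,0),bt,"top",(190,170),5.5);dot(P(120,a,40),(255,0,0),bt,"top",(190,170),5.5)
for k in range(6): dot(P(66,28.8+60*k,52),(0,0,255),bt,"top",(190,170),5.5)
dot(P(82,178.8,115),(0,255,0),bt,"top",(190,170),5.5);dot(P(100,178.8,48),(255,0,255),bt,"top",(190,170),5.5)
cv2.imwrite("pics/t8o.png",bt)
E
```

```text
172 ptr [321.3 235.6]
175 ptr [322.  234.7]
178.8 ptr [322.6 233.5]
mark [322.6 233.9]
lever top [317.  205.5] lever foot [315.2 229.2]
```

View pics/s8o.png

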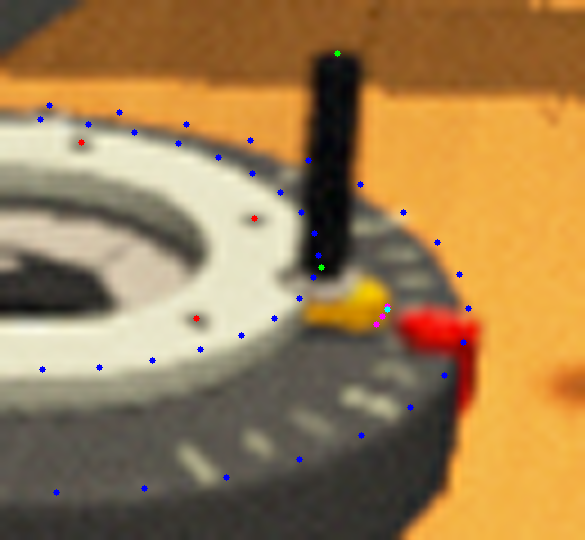

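View pics/t8o.png

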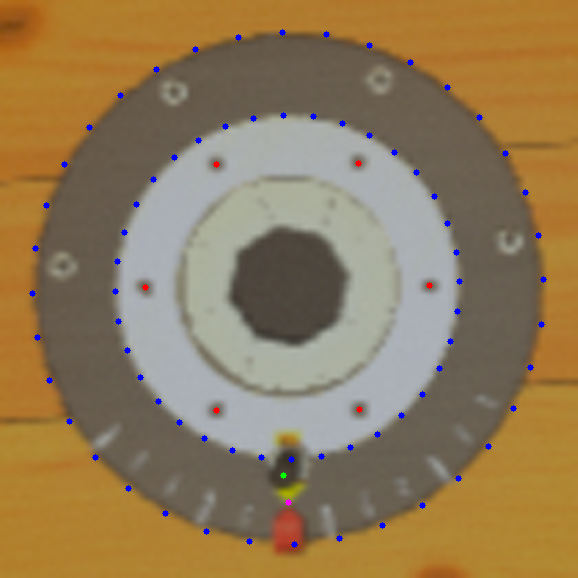

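With the aligned ring angle, the side view's predicted pointer tip lands on the seen one. The marker's apparent drop is mostly its thickness and edge, within about 1 px. The top view is the more sensitive check and shows alignment within about 0.3 to 0.5°. Next is the start button.

```bash
python3 - <<'E'
from h import *
st(); print(onz("top",(343.8,177.2),67),onz("side",(270.6,182.5),67))
inc([(582.7,6.8,140,-3.5),(582.7,6.8,96,-3.5)])
E
```

```text
t 13.9 [604.6  27.5 257.1] xb -3.24 F [ 0.3 -1.1  0. ] w -0.2 q [ 0.31  0.28 -0.53  1.55  0.14  1.35 -0.29]
[583.05716982   6.92858067  67.        ] [582.13471618   6.62291934  67.        ]
[-0.0345  0.0365  0.1952] twist 0.009
[-0.0345  0.0365  0.2685] twist 0.009
```

Call:
move_arm(increments=[-0.034,0.036,0.05,0,-1,-0.034,0.036,0.12,0,-1,-0.034,0.036,0.19,0,-1,-0.034,0.036,0.22,0,-1,-0.034,0.036,0.22,0,-1])

```text
time: 14.4
ee_pos: [581.3, 6.4, 122.2]
eef_rot: [1.0, -0.028, -0.003, -0.0]
contact_force: [0.2, 0.4, -0.6]
gripper_width: 0.2
```

```bash
python3 - <<'E'
from h import *
st();inc([(582.7,6.8,96,-3.5),(582.7,6.8,86,-3.5),(582.7,6.8,80,-3.5)])
t=arm.grab_frame("top");s=arm.grab_frame("side")
cv2.imwrite("pics/s9.png",cv2.resize(s[130:230,220:340],None,fx=5,fy=5,interpolation=cv2.INTER_CUBIC))
E
```

```text
t 14.4 [581.3   6.4 122.2] xb -3.26 F [ 0.2  0.4 -0.6] w 0.2 q [ 0.33  0.35 -0.51  1.76  0.19  1.09 -0.29]
[ 0.0026 -0.0007  0.0437] twist 0.008
[ 0.0027 -0.0007  0.0603] twist 0.008
[ 0.0027 -0.0007  0.0703] twist 0.008
```

View pics/s9.png

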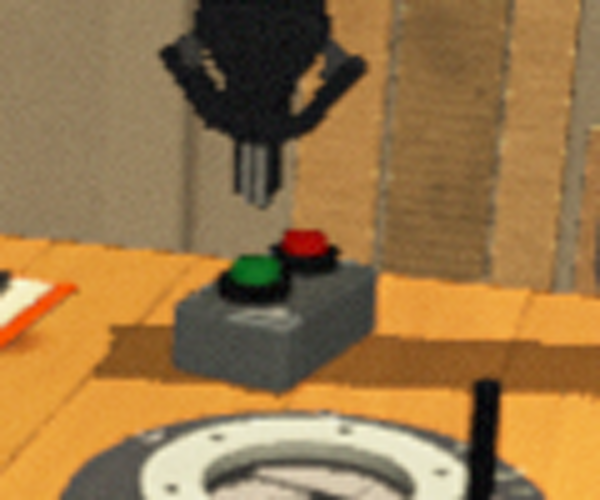

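The fingertips are above the green button, seen at about (272,184). I'll press slowly.

Call:
move_arm(increments=[0.001,0,0.015,0,-1,0.001,0,0.03,0,-1,0.001,0,0.042,0,-1,0.001,0,0.048,0,-1,0.001,0,0.048,0,-1])

```text
time: 15.0
ee_pos: [583.6, 5.4, 95.6]
eef_rot: [1.0, -0.029, -0.001, -0.0]
contact_force: [-1.0, 0.2, 0.2]
gripper_width: -0.2
```

```bash
python3 - <<'E'
from h import *
st();inc([(582.7,6.8,86,-3.5),(582.7,6.8,80,-3.5)])
E
```

```text
t 15.0 [583.6   5.4  95.6] xb -3.38 F [-1.   0.2  0.2] w -0.2 q [ 0.33  0.38 -0.5   1.78  0.21  1.04 -0.3 ]
[-0.0016 -0.0023  0.0159] twist 0.004
[-0.0016 -0.0023  0.0259] twist 0.004
```

Call:
move_arm(increments=[-0.001,-0.002,0.005,0,-1,-0.001,-0.002,0.01,0,-1,-0.001,-0.002,0.015,0,-1,-0.001,-0.002,0.018,0,-1,-0.001,-0.002,0.018,0,-1])

```text
time: 15.5
ee_pos: [583.7, 6.8, 85.5]
eef_rot: [1.0, -0.029, 0.0, -0.0]
contact_force: [-0.7, 0.9, 2.9]
gripper_width: -0.1
```

Call:
move_arm(increments=[0,0,0.003,0,-1,0,0,0.006,0,-1,0,0,0.009,0,-1,0,0,0.011,0,-1,0,0,0.012,0,-1])

```text
time: 16.0
ee_pos: [584.1, 6.8, 82.4]
eef_rot: [1.0, -0.03, 0.001, 0.001]
contact_force: [-20.4, -1.8, 48.0]
gripper_width: -0.1
```

```bash
python3 - <<'E'
from h import *
s=arm.grab_frame("side");st()
cv2.imwrite("pics/s10.png",cv2.resize(s[150:220,230:330],None,fx=7,fy=7,interpolation=cv2.INTER_CUBIC))
E
```

```text
t 16.05 [584.1   6.8  82.4] xb -3.39 F [-18.6  -1.4  44.2] w 0.0 q [ 0.32  0.39 -0.49  1.79  0.22  1.01 -0.32]
```

View pics/s10.png

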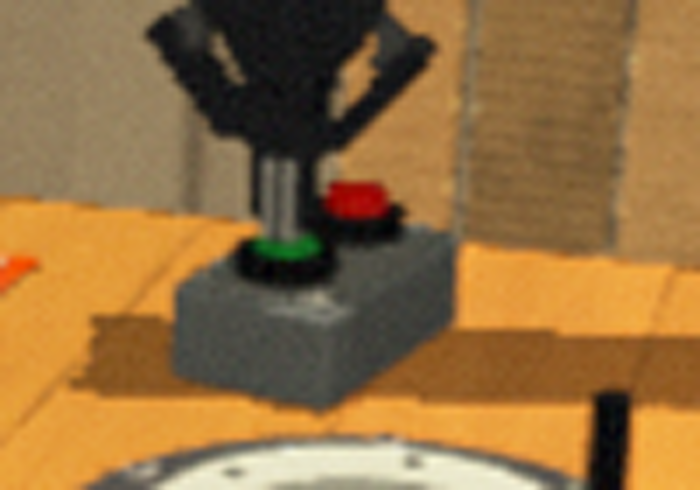

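The green button is pressed down into its collar, at about (271,185), under 44 N. That is far above its 5 N, so it is bottomed out. I'll lift straight up.

Call:
move_arm(increments=[0,0,-0.01,0,-1,0,0,-0.03,0,-1,0,0,-0.08,0,-1,0,0,-0.15,0,-1,0,0,-0.2,0,-1])

```text
time: 16.55
ee_pos: [583.7, 6.6, 200.5]
eef_rot: [1.0, -0.029, 0.001, -0.0]
contact_force: [1.2, 0.5, -0.1]
gripper_width: -0.3
```

Call:
move_arm(increments=[0,0,-0.1,0,-1,0,0,-0.1,0,-1,0,0,-0.1,0,-1,0,0,-0.1,0,-1,0,0,-0.1,0,-1])

```text
time: 17.05
ee_pos: [582.6, 6.4, 256.3]
eef_rot: [1.0, -0.03, -0.002, 0.0]
contact_force: [-0.2, 0.3, -0.3]
gripper_width: 0.2
```

```bash
python3 - <<'E'
from ringang import *
st()
t=arm.grab_frame("top");s=arm.grab_frame("side")
print([p for p in peaks(t) if 63<p[2]<69])
cv2.imwrite("pics/t11.png",cv2.resize(t,(768,576),interpolation=cv2.INTER_CUBIC));cv2.imwrite("pics/s11.png",cv2.resize(s[140:310,190:400],None,fx=3.5,fy=3.5,interpolation=cv2.INTER_CUBIC))
cv2.imwrite("pics/t11n.png",cv2.resize(t[250:272,230:255],None,fx=24,fy=24,interpolation=cv2.INTER_NEAREST))
E
```

```text
t 17.05 [582.6   6.4 256.3] xb -3.38 F [-0.2  0.3 -0.3] w 0.2 q [ 0.36  0.24 -0.52  1.6   0.12  1.34 -0.24]
[(np.float64(29.25), 0.34, 66.0), (np.float64(89.0), 0.36, 67.5), (np.float64(148.25), 0.35, 67.0), (np.float64(208.25), 0.36, 65.5), (np.float64(268.5), 0.33, 65.0), (np.float64(329.5), 0.33, 65.5)]
```

View pics/t11.png

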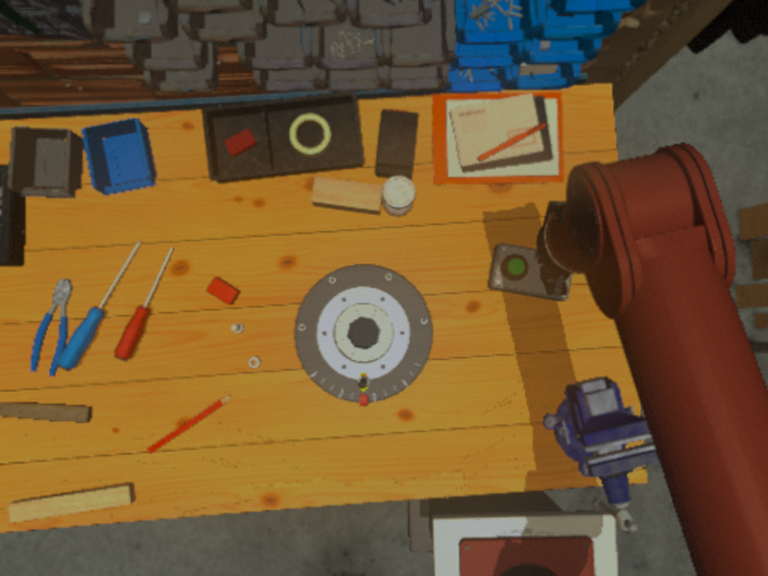

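View pics/s11.png

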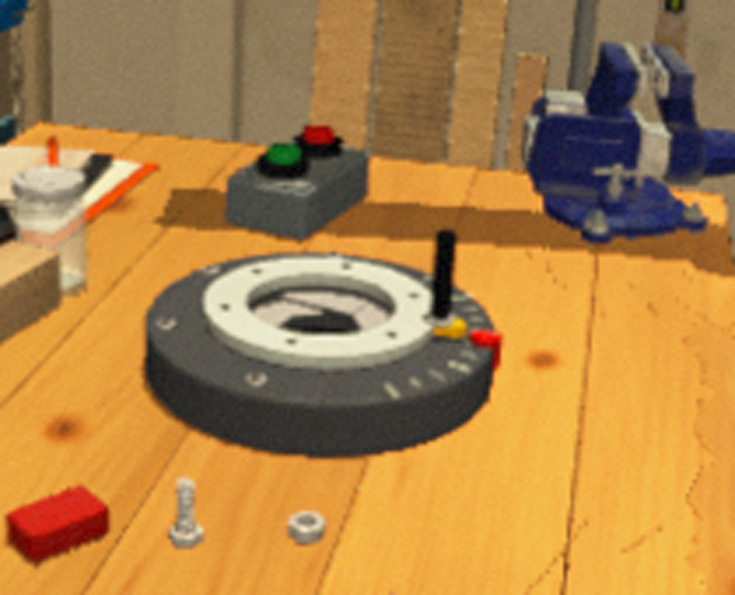

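View pics/t11n.png

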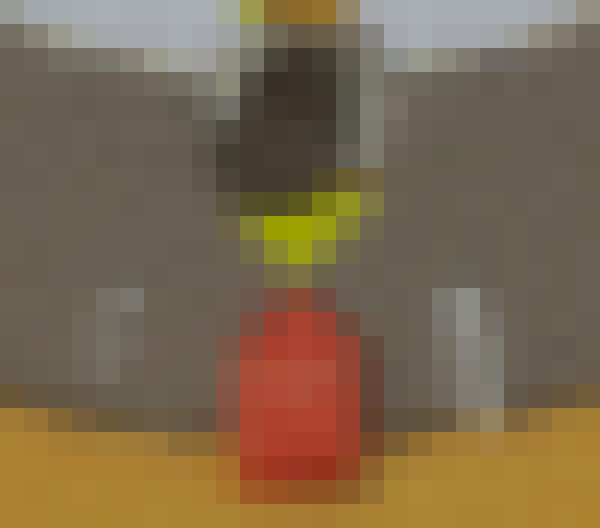

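The pointer and marker tips still meet at column 242.0, and the ring holes have not moved. The green button has sprung back, the loose things are in place and the arm is clear. Handing in.

```bash
python3 - <<'E'
from rig import arm
print(arm.hand_in())
E
```

```text
the job is handed in; nothing more can be done
None
```

The iris is set to the red marker and the green start button was pressed after that. I handed the job in at about 17 s.

- **Ring:** I pushed the lever round about 39.5° with the closed fingertips, without gripping, at about 2–4 N. I stopped once to measure and finished with a 3° nudge.
- **Alignment:** From the top camera both tips lie at column 242.0. The ring measures 178.8° and the marker 178.75°, within about 0.5°. Neither had moved after the button press.
- **Start button:** It went visibly fully down and sprang back. I pressed harder than needed: it bottomed out at about 48 N (52 N in all with the sideways part), against the 5 N it takes. That was through the fingertips, not the gripper's body, and well under the 120 N wrist limit.
- **Stop button and loose things:** The robot did not go near them. The last pictures show the loose things in their starting places. In the last top picture the arm hides the stop button, but the side picture shows it up.

**Disagreements between checks:**
- In the side view the marker tip looked 1–2 px lower than predicted. I put that down to the clip's thickness and the side camera's poorer sensitivity, and relied on the top view.
- The networks gave several wrong matches for the start and stop buttons and the marker in the top picture, so I used colour and geometry instead.

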